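# Put three mixed-up spares back on their own picking trays

## Task

The three spare parts on the bench each stand on the wrong picking tray: the black picture on a tray's tab shows the outline of the part that belongs there (ring, square or oblong). Swap them round, parking one part on the empty tray without a picture on the way, so that each part ends standing upright in the middle of its own tray. Set the parts down gently rather than dropping them, and leave the carton, the jar and the wrench where they are.

Things in the scene. Friction and masses are not known exactly. Their poses are not given: they have to be found in the camera images.
- bush_mid (a point): Round steel bush, an open tube: 52 mm outer diameter, 36 mm bore, 50 mm high, 0.35 to 0.55 kg. Stands upright, z up; at the start it stands on another part's tray. This point is its centre, half-way up (25 mm above its underside). Belongs on tray_ring.
- block_mid (a point): Square aluminium valve block, 46 x 46 mm and 50 mm high, one large brass-ringed and one small dark port hole in its top, 0.22 to 0.35 kg. Stands upright, z up; at the start it stands on another part's tray. This point is its centre, half-way up (25 mm above its underside); x and y along its sides. Belongs on tray_square.
- relay_mid (a point): Oblong grey plastic relay with a black top patch and four brass screws, 38 mm along its x, 80 mm along its y, 54 mm high, 0.16 to 0.25 kg. Stands upright, z up; at the start it stands on another part's tray. This point is its centre, half-way up (27 mm above its underside). Belongs on tray_oblong.
- tray_ring: The bush's tray: fixed black-rimmed flat steel tray with a brown board floor, same size as the other trays: well 130 x 130 mm inside, floor 4 mm and rim 10 mm above the bench, rim 4 mm thick. Origin at the middle of the well, at bench height; z up. On its +x side (its own axes) a 52 x 80 mm tab, 10 mm high, sticks out, centred 95 mm from the origin; on it a white card with a black ring.
- tray_square: The block's tray: fixed black-rimmed flat steel tray with a brown board floor, same size as the other trays: well 130 x 130 mm inside, floor 4 mm and rim 10 mm above the bench, rim 4 mm thick. Origin at the middle of the well, at bench height; z up. On its +x side (its own axes) a 52 x 80 mm tab, 10 mm high, sticks out, centred 95 mm from the origin; on it a white card with a black square.
- tray_oblong: The relay's tray: fixed black-rimmed flat steel tray with a brown board floor, same size as the other trays: well 130 x 130 mm inside, floor 4 mm and rim 10 mm above the bench, rim 4 mm thick. Origin at the middle of the well, at bench height; z up. On its +x side (its own axes) a 52 x 80 mm tab, 10 mm high, sticks out, centred 95 mm from the origin; on it a white card with a black oblong.
- tray_spare: The spare tray, empty at the start, for parking: fixed black-rimmed flat steel tray with a brown board floor, same size as the other trays: well 130 x 130 mm inside, floor 4 mm and rim 10 mm above the bench, rim 4 mm thick. Origin at the middle of the well, at bench height; z up. On its +x side (its own axes) a 52 x 80 mm tab, 10 mm high, sticks out, centred 95 mm from the origin; the tab is bare, without card or picture.
- carton: Closed cardboard carton, 80 x 56 mm and 60 mm high, loose; origin at the centre of its underside. Leave alone.
- jar: Closed clear jar with a white cap, 60 mm diameter, 75 mm high, loose; origin at the centre of its underside. Leave alone.
- wrench: Steel wrench, 160 mm long, lying flat along its x, loose. Leave alone.
There are look-alikes about, which are no part of the job. Leave any purple or yellow look-alike of the tray_square alone. Leave any purple look-alike of the part that bears block_mid alone.

How it is judged (in metres and radians):
On the way:
1. one of the parts is parked on the spare tray: it stands there upright, at rest and let go, its centre within 35 mm of the tray's middle (((horizontal distance between bush_mid and tray_spare below 0.035 m and z of bush_mid in the frame of tray_spare below 0.035 m and angle between bush_mid's own z axis and vertical below 0.12 rad and contact force between bush and the fingers below 0.2 N and linear speed of bush below 0.02 m/s) or (horizontal distance between block_mid and tray_spare below 0.035 m and z of block_mid in the frame of tray_spare below 0.035 m and angle between block_mid's own z axis and vertical below 0.12 rad and contact force between block and the fingers below 0.2 N and linear speed of block below 0.02 m/s) or (horizontal distance between relay_mid and tray_spare below 0.035 m and z of relay_mid in the frame of tray_spare below 0.037 m and angle between relay_mid's own z axis and vertical below 0.12 rad and contact force between relay and the fingers below 0.2 N and linear speed of relay below 0.02 m/s))), for 0.2 s.
At the end, for the whole second after the job is handed in: The bush stands on the tray with the ring picture, the block on the one with the square and the relay on the one with the oblong: each upright (within 0.12 rad) on the tray's floor (no more than 6 mm above it), its centre within 15 mm of the middle of the well (any yaw), let go and at rest (horizontal distance between bush_mid and tray_ring below 0.015 m and z of bush_mid in the frame of tray_ring below 0.035 m and angle between each of bush_mid, block_mid, relay_mid's own z axis and vertical below 0.12 rad and contact force between each of bush, block, relay and the fingers below 0.2 N and linear speed of each of bush, block, relay below 0.02 m/s and horizontal distance between block_mid and tray_square below 0.015 m and z of block_mid in the frame of tray_square below 0.035 m and horizontal distance between relay_mid and tray_oblong below 0.015 m and z of relay_mid in the frame of tray_oblong below 0.037 m); the robot touches nothing.
It fails at once if the carton, the jar or the wrench is moved more than 20 mm (distance of any of carton, jar, wrench from where it was at the start of the episode above 0.02 m).
It fails at once if a part is dropped or thrown: it moves at over 0.6 m/s while the fingers do not hold it (a free fall of about 20 mm) ((contact force between bush and the fingers below 0.05 N and linear speed of bush above 0.6 m/s) or (contact force between block and the fingers below 0.05 N and linear speed of block above 0.6 m/s) or (contact force between relay and the fingers below 0.05 N and linear speed of relay above 0.6 m/s)).
It also fails if it takes over 112 s, if anything falls off the work surface, if the arm or the gripper's body presses on something with over 40 N, if the wrist force passes 120 N, or if a joint passes its speed limit or range.

## Robot

A 6-joint arm with a two-finger parallel gripper is mounted at the origin on the work surface. World frame = base frame: x ahead of the robot, y to its left, z up, the work surface at z = 0. Lengths are in mm, angles in rad, forces in N, time in s.
With the tool pointing down it reaches from about 350 to 975 mm from the base axis. Payload 7.1 kg.
Tool frame: the origin (TCP) lies on the mounting face of the last link; the fingertips stand 182 mm ahead of it and the grasp point (between the pads) lies 163 mm ahead of it (ctrl.tcp_to_tips is the distance from the TCP to the fingertips, in mm); z points along the fingers, y is the direction in which the jaws open and shut (so a half turn about z gives the same grasp; the last joint's range is limited). The gripper opens to 88 mm and grips with 3 to 60 N. Pads are 20 mm wide; open, the fingers measure 115 mm over their backs; the gripper's body (75 mm by 178 mm) begins 61 mm behind the grasp point.
Start: joints at [-1.233, 0.423, 1.63, -0, 1.089, -0.019], TCP at [218.315, -585.615, 404.675] pointing down, gripper open.
Joint ranges: [-3, 3], [-0.9, 2.11], [0.09, 2.58], [-1.31, 4.45], [0.11, 2.69], [-2.54, 2.54]. Speed limits (rad/s): [2.39, 2.39, 3.01, 3.14, 3.14, 3.14].

## Interface

Orientations are given as a rotation vector (axis times angle).
In Python, from workcell import ctrl gives the robot as it stands. The module is installed in compiled form; this text tells all that it offers.
- The arm moves only by the tool send_rows, never from a script. Its argument "commands" is a list of rows, each an object with "translation": the shift along the world's x, y, z normalised to -1 to 1, where 1 is 0.1 m, a list of three; "twist": the turn, a rotation vector about the world's x, y, z normalised to -1 to 1, where 1 is 0.5 rad, a list of three. A call has exactly 10 rows; each row is the pose to reach, as a shift and turn from the pose commanded when the call began; what a row does not reach only later rows make up. A row lasts 1/10 s, in which the tool goes at most 50 mm and 8.59 degrees, less where a joint would pass 70% of its speed; a pose out of reach is approached as far as the arm can. A call with a number of a shift or a turn outside -1 to 1 is refused whole. A call with a gripper value outside its range is refused whole. "grip" is the closure, from -1 (fully open) to 1 (shut), set as the call begins (left out, the last holds). The fingers move at their own pace and stop on an object; the grip force is fixed at half the most. Time passes only in rows, so rows that repeat a pose let the fingers close, or fill a call up. It gives the time, the measured TCP pose, the force and the opening at its end, in the units of the state.
- ctrl.get_obs(): the state, without advancing time (a new reading comes with each control period).
- ctrl.get_image(name): name is "scene" or "top"; returns a dict with "img" (400x640x3 uint8, red, green, blue), "intrinsics" (3x3 intrinsics, pixels), "dist" ([k1, k2, p1, p2, k3] as OpenCV has them; the pictures are not rectified), "cam_to_world" (4x4, takes a point from camera to world coordinates). Camera axes: x right, y down, z forward; pixel columns grow to the right and rows downward; lengths in mm; the calibration is good to about 2 mm. A picture is of the moment at which its call begins. There is no depth.
- ctrl.close_job(): hands the job in, once; it reports no verdict.
The state is a dict: "t": time; "qpos": joint angles; "qvel": joint speeds; "joint_torque": joint torques, N m; "ee_pos": TCP position; "orientation": TCP orientation; "ft_force": force on the tool from outside, world axes, zero at the start; "moment": the same for the moment, N m; "width": finger opening in mm.
Only numpy, scipy, OpenCV 4.12 (cv2) and the standard library are available. Lean on these libraries where they do the work, as an engineer would, in place of code of your own. Each camera call takes 0.05 s, during which the arm holds its last target. There are 200 camera calls.

## Working session

There is one attempt and no reset: what is moved stays moved. The work goes in short steps, Python scripts to look and compute and a tool call to move; the robot and the scene stay as the last step left them, time stands still between calls to the robot, and variables do not carry over. Pictures are saved under pics/ and viewed, about 12 in all and at most 16, crops included, and the job is handed in when it is done.

Besides the shell and the picture viewer there is one more tool, called by a JSON object that holds its "fn" and its "kwargs". send_rows: Moves the arm, as the interface text tells. Its arguments: {"type":"object","properties":{"commands":{"type":"array","items":{"type":"object","properties":{"translation":{"type":"array","items":{"type":"number"}},"twist":{"type":"array","items":{"type":"number"}}}}},"grip":{"type":"number"}},"required":["commands"]}

```bash
mkdir -p pics
python3 - <<'E'
from workcell import ctrl
import cv2
for n in ("top","scene"):
    d=ctrl.get_image(n); cv2.imwrite(f"pics/{n}0.png",d["img"][:,:,::-1])
    print(n,d["intrinsics"],d["dist"],d["cam_to_world"])
print(ctrl.get_obs(),ctrl.tcp_to_tips)
E
```

```text
top [[510.46789917   0.         320.49652065]
 [  0.         510.46789917 201.36616482]
 [  0.           0.           1.        ]] [0.00344403 0.         0.         0.         0.        ] [[ 2.65074051e-02 -9.80102631e-01  1.96713473e-01  1.00014421e+02]
 [-9.99493079e-01 -2.94562652e-02 -1.20794733e-02 -9.16734361e+01]
 [ 1.76335678e-02 -1.96293559e-01 -9.80386605e-01  1.79673032e+03]
 [ 0.00000000e+00  0.00000000e+00  0.00000000e+00  1.00000000e+00]]
scene [[448.6919898    0.         318.98643533]
 [  0.         448.6919898  197.47396828]
 [  0.           0.           1.        ]] [-0.07058279  0.          0.          0.          0.        ] [[-1.19494819e-01  6.87959127e-01 -7.15844416e-01  1.33440534e+03]
 [ 9.92682016e-01  7.01385677e-02 -9.83005365e-02  1.22910037e+01]
 [-1.74184492e-02 -7.22352283e-01 -6.91305849e-01  9.06076185e+02]
 [ 0.00000000e+00  0.00000000e+00  0.00000000e+00  1.00000000e+00]]
{'t': 0.1, 'qpos': array([-1.23298717e+00,  4.23756823e-01,  1.63062013e+00,  6.42753770e-06,
        1.08860089e+00, -1.89972669e-02]), 'qvel': array([ 0.00031159, -0.00075637, -0.00233779,  0.00044381,  0.00308993,
       -0.00013733]), 'joint_torque': array([-3.15021798e-04, -5.45613170e+01, -2.74322695e+01,  6.44739764e-02,
        1.87996257e-02, -6.00655380e-05]), 'ee_pos': array([ 218.2430912 , -585.38233753,  403.9814272 ]), 'orientation': array([-3.09038428e+00, -5.57254403e-01,  3.36400221e-04]), 'ft_force': array([-0.36321044,  0.06247061,  0.00588518]), 'moment': array([-0.03151475, -0.0252371 ,  0.01441551]), 'width': 87.66895795186683} 182.0
```

View pics/top0.png

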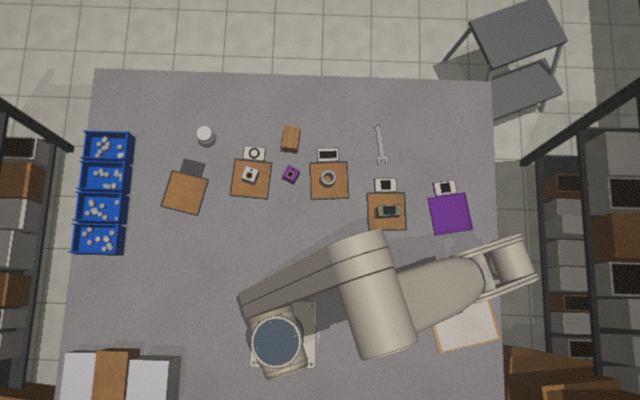

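View pics/scene0.png

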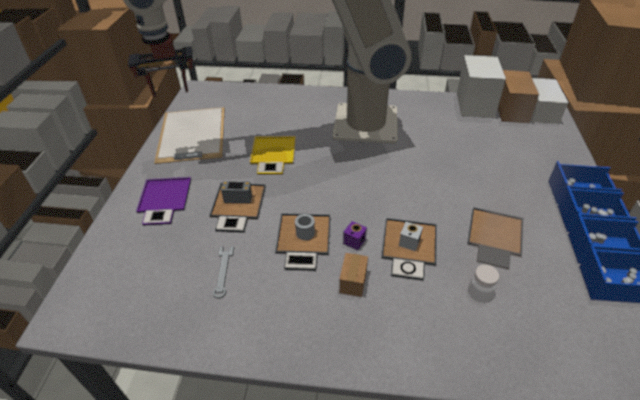

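The top picture shows these trays:
- Spare tray, bare tab, at (185,193).
- Ring tray at (251,179), holding the silver block.
- Oblong tray at (329,180), holding the bush.
- Brown tray at (387,211), holding the relay. It should be the square one.

There are three look-alikes: a purple tray at (450,213), a yellow tray hidden under the arm, and a purple block at (290,174). I'll check the tab pictures in an enlarged crop.

```bash
cat > h.py <<'E'
import numpy as np, cv2
from workcell import ctrl
def ray(d,uv,z):
    p=cv2.undistortPoints(np.array(uv,float).reshape(-1,1,2),d["intrinsics"],d["dist"]).reshape(-1,2)
    T=d["cam_to_world"]; r=np.c_[p,np.ones(len(p))]@T[:3,:3].T; c=T[:3,3]
    return (c+r*((z-c[2])/r[:,2])[:,None])[:,:2]
def proj(d,P):
    Ti=np.linalg.inv(d["cam_to_world"])
    return cv2.projectPoints(np.array(P,float).reshape(-1,1,3),cv2.Rodrigues(Ti[:3,:3])[0],Ti[:3,3],d["intrinsics"],d["dist"])[0].reshape(-1,2)
def crop(d,x0,y0,x1,y1,name,k):
    im=cv2.resize(d["img"][y0:y1,x0:x1,::-1],None,fx=k,fy=k,interpolation=cv2.INTER_CUBIC)
    cv2.imwrite(f"pics/{name}.png",im)
E
python3 - <<'E'
from h import *
d=ctrl.get_image("top")
crop(d,155,118,415,240,"topc",3)
im=d["img"]
hsv=cv2.cvtColor(im,cv2.COLOR_RGB2HSV)
m=cv2.inRange(hsv,(8,70,60),(22,200,220))
n,l,s,c=cv2.connectedComponentsWithStats(m)
for i in range(1,n):
    if s[i,4]>150 and 120<c[i,1]<250:
        cnt=max(cv2.findContours((l==i).astype('uint8'),0,2)[0],key=cv2.contourArea)
        r=cv2.minAreaRect(cnt); b=cv2.boxPoints(r)
        w=ray(d,b,4); print(s[i,4],c[i].round(1),r[1],w.mean(0).round(1),w.round(0).tolist())
E
```

```text
397 [290.3 138.3] (16.270118713378906, 25.24149513244629) [691.8   3.4] [[647.0, 38.0], [744.0, 28.0], [736.0, -32.0], [640.0, -21.0]]
1055 [250.6 179.2] (36.603302001953125, 35.57168197631836) [537.2 140.6] [[477.0, 210.0], [609.0, 203.0], [597.0, 71.0], [466.0, 79.0]]
1424 [ 20.6 180. ] (44.971988677978516, 38.46660614013672) [505.6 954.7] [[445.0, 1034.0], [585.0, 1036.0], [566.0, 874.0], [427.0, 875.0]]
1074 [328.9 180.2] (35.3717155456543, 36.290985107421875) [ 540.4 -141.2] [[601.0, -71.0], [611.0, -203.0], [479.0, -210.0], [470.0, -80.0]]
1317 [184.1 192.3] (37.51231384277344, 36.54523468017578) [478.2 374.7] [[428.0, 452.0], [559.0, 430.0], [528.0, 297.0], [398.0, 321.0]]
232 [556.5 186.4] (36.426719665527344, 24.520389556884766) [ 546.  -985.9] [[501.0, -915.0], [593.0, -924.0], [591.0, -1058.0], [499.0, -1047.0]]
1027 [385.8 210.5] (36.01387405395508, 36.642189025878906) [ 433.9 -350.2] [[495.0, -282.0], [503.0, -414.0], [372.0, -417.0], [365.0, -287.0]]
1244 [625.7 234.6] (46.0, 33.0) [  366.9 -1194.2] [[448.0, -1142.0], [451.0, -1262.0], [286.0, -1246.0], [282.0, -1128.0]]
```

View pics/topc.png

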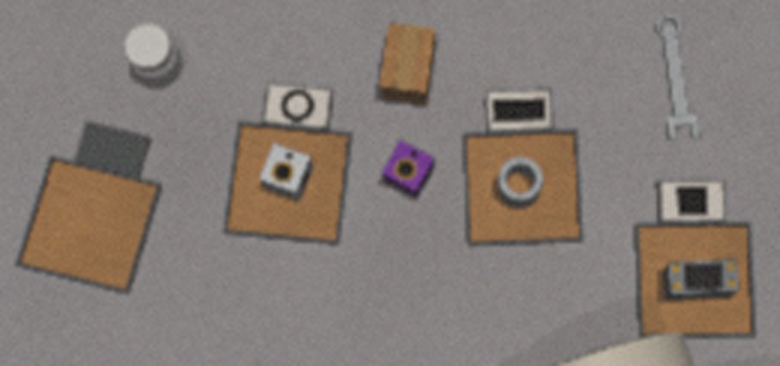

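The tab pictures are clear: ring tray (block on it), oblong tray (bush on it), and brown square tray (relay on it). I leave the purple and yellow trays and the purple block alone. Next I'll measure the part poses by fitting their silhouettes in both cameras.

```bash
cat > fit.py <<'E'
from h import *
from scipy.optimize import minimize
def shape(name):
    if name=="bush":
        a=np.arange(0,2*np.pi,.2); return np.c_[26*np.cos(a),26*np.sin(a)],50
    a,b,h={"block":(23,23,50),"relay":(19,40,54),"tray":(65,65,0)}[name]
    return np.array([[a,b],[a,-b],[-a,-b],[-a,b]],float),h
def hull(d,name,x,y,th):
    s,h=shape(name); c,n=np.cos(th),np.sin(th); q=s@np.array([[c,n],[-n,c]])+[x,y]
    P=np.vstack([np.c_[q,np.full(len(q),z)] for z in (4,4+h)])
    return cv2.convexHull(proj(d,P).astype(np.float32)).reshape(-1,2)
def fitpart(ds,name,x,y,th,R=60):
    S=8; data=[]
    for d in ds:
        if name=="tray": c=proj(d,[[x,y,4]])[0]
        else: c=proj(d,[[x,y,30]])[0]
        r=R if name=="tray" else 22
        o=(c-r).astype(int); im=d["img"][o[1]:o[1]+2*r,o[0]:o[0]+2*r]
        hsv=cv2.cvtColor(im,cv2.COLOR_RGB2HSV)
        brown=cv2.inRange(hsv,(5,75,30),(25,255,255))
        n,l,s,cc=cv2.connectedComponentsWithStats(brown if name=="tray" else 255-brown)
        k=np.full(n,0.); 
        for i in range(1,n):
            t=np.hypot(*(cc[i]-r)); k[i]=s[i,4]/(1+t**2/50)
        m=(l==np.argmax(k)).astype(np.uint8)
        cnt=np.vstack(cv2.findContours(m,0,2)[0])
        if 1:
            mm=np.zeros_like(m); cv2.fillPoly(mm,[cv2.convexHull(cnt)],1); m=mm
        data.append((d,o,m,r))
    def cost(p):
        e=0
        for d,o,m,r in data:
            H=hull(d,name,*p)-o+0.5
            z=np.zeros((2*r*S,2*r*S),np.uint8); cv2.fillPoly(z,[np.round(H*S).astype(np.int32)],1)
            f=cv2.resize(z.astype(np.float32),(2*r,2*r),interpolation=cv2.INTER_AREA)
            e+=np.abs(f-m).sum()/m.sum()
        return e
    best=min((minimize(cost,[x,y,t],method="Nelder-Mead",options=dict(initial_simplex=[[x,y,t],[x+8,y,t],[x,y+8,t],[x,y,t+.3]])) for t in ([th] if name in("tray","bush") else th+np.arange(0,3.1,.4))),key=lambda r:r.fun)
    return best.x,best.fun
E
python3 - <<'E'
from fit import *
dt,dsn=ctrl.get_image("top"),ctrl.get_image("scene")
for nm,x,y,t in (("ring",537,141,-.07),("oblong",540,-141,.05),("spare",478,375,-.2),("square",434,-350,0)):
    for ds in ([dt],[dsn],[dt,dsn]):
        p,f=fitpart(ds,"tray",x,y,t); print(nm,p.round(2),round(f,3))
for nm,px,h in (("block",(155+287/3,118+170/3),54),("bush",(328.3,178.7),54),("relay",(389,210.3),58)):
    x,y=ray(dt,[px],h)[0]; print(nm,x.round(),y.round())
    for ds in ([dt],[dsn],[dt,dsn]):
        p,f=fitpart(ds,nm,x,y,0.); print(nm,p.round(2),round(f,3))
    ov=[]
    for d in (dt,dsn):
        H=hull(d,nm,*p); c=H.mean(0).astype(int)-24; im=cv2.resize(d["img"][c[1]:c[1]+48,c[0]:c[0]+48,::-1],None,fx=5,fy=5)
        cv2.polylines(im,[np.int32((H-c+.5)*5)],True,(0,0,255),1); ov.append(im)
    cv2.imwrite(f"pics/o_{nm}.png",np.hstack(ov))
cv2.imwrite("pics/ov.png",np.vstack([cv2.imread(f"pics/o_{n}.png") for n in("block","bush","relay")])[:,:])
E
```

```text
ring [ 5.3713e+02  1.4090e+02 -7.0000e-02] 0.04
ring [ 5.3615e+02  1.4145e+02 -6.0000e-02] 0.028
ring [ 5.3676e+02  1.4120e+02 -6.0000e-02] 0.072
oblong [ 5.4013e+02 -1.4054e+02  9.0000e-02] 0.046
oblong [ 5.3922e+02 -1.4152e+02  6.0000e-02] 0.034
oblong [ 5.3947e+02 -1.4108e+02  7.0000e-02] 0.084
spare [ 4.7885e+02  3.7477e+02 -2.3000e-01] 0.044
spare [ 4.7671e+02  3.7530e+02 -2.2000e-01] 0.031
spare [ 4.7765e+02  3.7476e+02 -2.2000e-01] 0.081
square [ 4.3408e+02 -3.4919e+02  4.0000e-02] 0.026
square [ 4.3257e+02 -3.4932e+02  4.0000e-02] 0.097
square [ 4.3387e+02 -3.4958e+02  4.0000e-02] 0.125
block 538.0 134.0
block [ 5.5189e+02  1.3780e+02 -3.6000e-01] 0.877
block [535.26 136.63   0.64] 0.574
block [536.03 137.15   0.7 ] 1.458
bush 532.0 -138.0
bush [ 5.3935e+02 -1.5038e+02  3.0000e-01] 0.889
bush [ 5.3633e+02 -1.3847e+02  1.0000e-01] 0.642
bush [ 5.3641e+02 -1.3753e+02  1.5000e-01] 1.531
relay 424.0 -352.0
relay [ 418.33 -384.05    1.99] 0.824
relay [ 424.   -365.2     3.18] 0.544
relay [ 421.34 -372.44    3.11] 1.373
```

```bash
python3 -c "
import cv2
i=cv2.imread('pics/ov.png');cv2.imwrite('pics/ov2.png',cv2.resize(i,None,fx=.83,fy=.83))"
```

```text
(no output)
```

View pics/ov2.png

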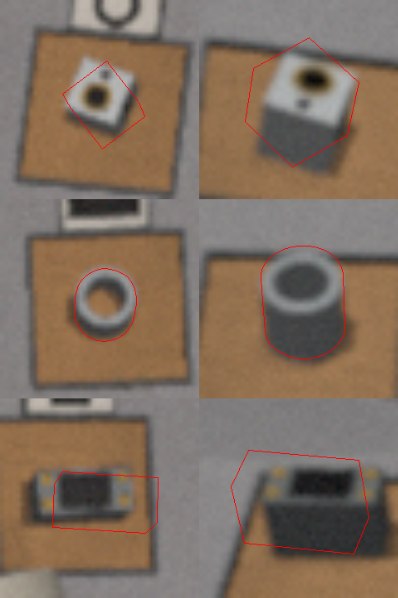

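The tray fits agree to about 1–2 mm. The part masks leaked past the tray edge, so I'll limit them to the tray interior and use the top view only.

```bash
python3 - <<'E'
s=open("fit.py").read()
s=s.replace("def fitpart(ds,name,x,y,th,R=60):","def fitpart(ds,name,x,y,th,R=60,tray=None):")
s=s.replace("        n,l,s,cc=","""        if tray is not None:
            z=np.zeros(d["img"].shape[:2],np.uint8); cv2.fillPoly(z,[np.int32(np.round(hull(d,"tray",*tray)))],255)
            z=cv2.erode(z,np.ones((3,3))); brown[z[o[1]:o[1]+2*r,o[0]:o[0]+2*r]==0]=255
        n,l,s,cc=""",1)
open("fit.py","w").write(s)
E
cat > meas.py <<'E'
from fit import *
TR={"ring":(536.8,141.2,-.06),"oblong":(539.5,-141.1,.07),"spare":(477.7,374.8,-.22),"square":(433.9,-349.5,.04)}
def measure(items,out):
    dt,dsn=ctrl.get_image("top"),ctrl.get_image("scene"); rows=[]
    for nm,tr,x,y in items:
        p,f=fitpart([dt],nm,x,y,0.,tray=TR[tr]); print(nm,p.round(2),round(f,3),"off",np.subtract(p[:2],TR[tr][:2]).round(1))
        ov=[]
        for d in (dt,dsn):
            H=hull(d,nm,*p); c=H.mean(0).astype(int)-24; im=cv2.resize(d["img"][c[1]:c[1]+48,c[0]:c[0]+48,::-1],(200,200))
            cv2.polylines(im,[np.int32((H-c+.5)*200/48)],True,(0,0,255),1); ov.append(im)
        rows.append(np.hstack(ov))
    cv2.imwrite(f"pics/{out}.png",np.vstack(rows))
E
python3 -c "
from meas import *
measure([('block','ring',538,134),('bush','oblong',532,-138),('relay','square',424,-352)],'ov3')"
```

```text
block [ 5.4372e+02  1.4078e+02 -3.6000e-01] 0.072 off [ 6.9 -0.4]
bush [ 5.3989e+02 -1.3727e+02 -1.2000e-01] 0.052 off [0.4 3.8]
relay [ 4.2810e+02 -3.5098e+02  1.0000e-01] 0.074 off [-5.8 -1.5]
```

View pics/ov3.png

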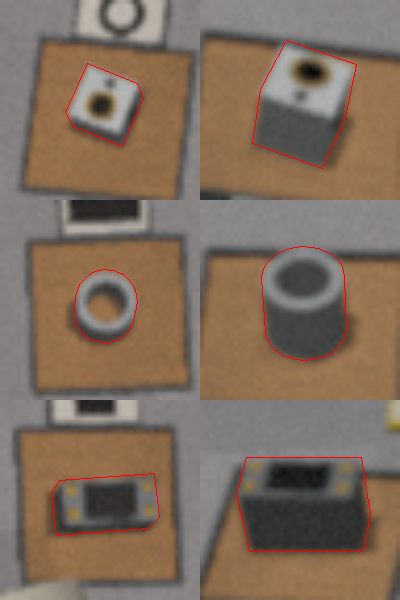

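The fits are good to about 3 mm:

| Part | x, y (mm) | Yaw (rad) |
|---|---|---|
| Block | 543, 141 | -0.36 |
| Bush | 540, -138 | any |
| Relay | 428, -352 | about 0.09 |

The relay is nearest, so I park it on the spare tray. Then block → square, bush → ring, relay → oblong. First move: go above the relay and set the jaw axis along its short side.

{"fn": "send_rows", "kwargs": {"commands": [{"translation": [0.07,0.078,-0.037],"twist": [0,0,0.087]},{"translation": [0.14,0.156,-0.074],"twist": [0,0,0.174]},{"translation": [0.21,0.234,-0.111],"twist": [0,0,0.261]},{"translation": [0.28,0.312,-0.148],"twist": [0,0,0.348]},{"translation": [0.35,0.39,-0.185],"twist": [0,0,0.435]},{"translation": [0.42,0.468,-0.222],"twist": [0,0,0.522]},{"translation": [0.49,0.546,-0.259],"twist": [0,0,0.609]},{"translation": [0.56,0.624,-0.296],"twist": [0,0,0.696]},{"translation": [0.63,0.702,-0.333],"twist": [0,0,0.783]},{"translation": [0.7,0.78,-0.37],"twist": [0,0,0.87]}], "grip": -1}}

```text
t: 1.35
ee_pos: [288.9, -507.0, 367.4]
orientation: [2.896, 1.217, 0.0]
ft_force: [0.8, -0.2, -0.2]
width: 87.5
```

{"fn": "send_rows", "kwargs": {"commands": [{"translation": [0.07,0.078,-0.037],"twist": [0,0,0.087]},{"translation": [0.14,0.156,-0.074],"twist": [0,0,0.174]},{"translation": [0.21,0.234,-0.111],"twist": [0,0,0.261]},{"translation": [0.28,0.312,-0.148],"twist": [0,0,0.348]},{"translation": [0.35,0.39,-0.185],"twist": [0,0,0.435]},{"translation": [0.42,0.468,-0.222],"twist": [0,0,0.522]},{"translation": [0.49,0.546,-0.259],"twist": [0,0,0.609]},{"translation": [0.56,0.624,-0.296],"twist": [0,0,0.696]},{"translation": [0.63,0.702,-0.333],"twist": [0,0,0.783]},{"translation": [0.7,0.78,-0.37],"twist": [0,0,0.87]}]}}

```text
t: 2.35
ee_pos: [358.9, -429.0, 330.4]
orientation: [2.566, 1.813, 0.0]
ft_force: [-0.0, 0.6, 0.4]
width: 87.7
```

{"fn": "send_rows", "kwargs": {"commands": [{"translation": [0.07,0.078,-0.037],"twist": [0,0,0.087]},{"translation": [0.14,0.156,-0.074],"twist": [0,0,0.174]},{"translation": [0.21,0.234,-0.111],"twist": [0,0,0.261]},{"translation": [0.28,0.312,-0.148],"twist": [0,0,0.348]},{"translation": [0.35,0.39,-0.185],"twist": [0,0,0.435]},{"translation": [0.42,0.468,-0.222],"twist": [0,0,0.522]},{"translation": [0.49,0.546,-0.259],"twist": [0,0,0.609]},{"translation": [0.56,0.624,-0.296],"twist": [0,0,0.696]},{"translation": [0.63,0.702,-0.333],"twist": [0,0,0.783]},{"translation": [0.7,0.78,-0.37],"twist": [0,0,0.87]}]}}

```text
t: 3.35
ee_pos: [428.9, -351.0, 293.4]
orientation: [-2.114, -2.324, 0.0]
ft_force: [0.0, -0.2, 0.6]
width: 87.9
```

```bash
python3 -c "
from h import *
d=ctrl.get_image('scene'); crop(d,130,100,370,260,'s1',3)
o=ctrl.get_obs(); print(o['t'],o['ee_pos'],o['orientation'],o['qpos'])"
```

```text
3.4 [ 429.42690892 -350.04934248  292.83175886] [-2.11044213e+00 -2.32602593e+00 -6.30115541e-04] [-7.05492851e-01  4.76930530e-01  1.86044991e+00  5.92636688e-04
  8.05033618e-01 -8.03014516e-01]
```

View pics/s1.png

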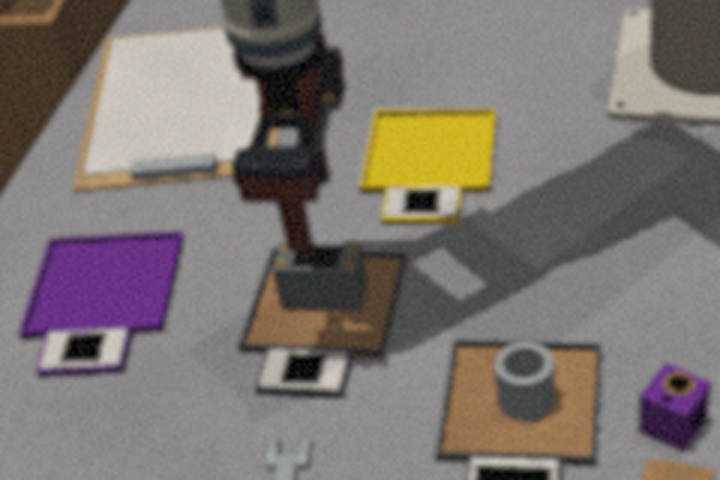

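The jaws are above the relay, with the relay at about (320,275) in the crop and the jaw axis along x. Descend and grip.

{"fn": "send_rows", "kwargs": {"commands": [{"translation": [-0.005,-0.01,-0.11],"twist": [0,0,0]},{"translation": [-0.01,-0.02,-0.22],"twist": [0,0,0]},{"translation": [-0.01,-0.02,-0.33],"twist": [0,0,0]},{"translation": [-0.01,-0.02,-0.44],"twist": [0,0,0]},{"translation": [-0.01,-0.02,-0.55],"twist": [0,0,0]},{"translation": [-0.01,-0.02,-0.66],"twist": [0,0,0]},{"translation": [-0.01,-0.02,-0.77],"twist": [0,0,0]},{"translation": [-0.01,-0.02,-0.88],"twist": [0,0,0]},{"translation": [-0.01,-0.02,-0.95],"twist": [0,0,0]},{"translation": [-0.01,-0.02,-0.99],"twist": [0,0,0]}]}}

```text
t: 4.4
ee_pos: [427.2, -353.5, 193.8]
orientation: [-2.117, -2.32, 0.0]
ft_force: [0.1, 0.3, 0.1]
width: 88.1
```

{"fn": "send_rows", "kwargs": {"commands": [{"translation": [0,0,0],"twist": [0,0,0]},{"translation": [0,0,0],"twist": [0,0,0]},{"translation": [0,0,0],"twist": [0,0,0]},{"translation": [0,0,0],"twist": [0,0,0]},{"translation": [0,0,0],"twist": [0,0,0]},{"translation": [0,0,0],"twist": [0,0,0]},{"translation": [0,0,0],"twist": [0,0,0]},{"translation": [0,0,0],"twist": [0,0,0]},{"translation": [0,0,0],"twist": [0,0,0]},{"translation": [0,0,0],"twist": [0,0,0]}], "grip": 1}}

```text
t: 5.4
ee_pos: [427.5, -353.7, 194.8]
orientation: [2.118, 2.32, 0.0]
ft_force: [-0.2, 0.2, 2.7]
width: 38.0
```

Gripped at 38.0 mm. Lift and carry it to the spare tray.

{"fn": "send_rows", "kwargs": {"commands": [{"translation": [0,0,0.1],"twist": [0,0,0]},{"translation": [0,0,0.22],"twist": [0,0,0]},{"translation": [0,0,0.36],"twist": [0,0,0]},{"translation": [0,0,0.5],"twist": [0,0,0]},{"translation": [0,0.05,0.64],"twist": [0,0,0]},{"translation": [0,0.12,0.76],"twist": [0,0,0]},{"translation": [0,0.21,0.86],"twist": [0,0,0]},{"translation": [0,0.3,0.94],"twist": [0,0,0]},{"translation": [0,0.4,1.0],"twist": [0,0,0]},{"translation": [0,0.5,1.0],"twist": [0,0,0]}]}}

```text
t: 6.4
ee_pos: [427.4, -302.7, 295.4]
orientation: [2.117, 2.32, 0.0]
ft_force: [-0.2, 0.4, -2.2]
width: 38.2
```

{"fn": "send_rows", "kwargs": {"commands": [{"translation": [0.007,0.097,0],"twist": [0,0,0]},{"translation": [0.014,0.194,0],"twist": [0,0,0]},{"translation": [0.022,0.291,0],"twist": [0,0,0]},{"translation": [0.029,0.388,0],"twist": [0,0,0]},{"translation": [0.036,0.485,0],"twist": [0,0,0]},{"translation": [0.043,0.582,0],"twist": [0,0,0]},{"translation": [0.05,0.679,0],"twist": [0,0,0]},{"translation": [0.058,0.776,0],"twist": [0,0,0]},{"translation": [0.065,0.873,0],"twist": [0,0,0]},{"translation": [0.072,0.97,0],"twist": [0,0,0]}]}}

```text
t: 7.4
ee_pos: [434.6, -205.8, 294.7]
orientation: [2.118, 2.32, 0.0]
ft_force: [0.3, -0.0, -1.5]
width: 37.8
```

{"fn": "send_rows", "kwargs": {"commands": [{"translation": [0.007,0.097,0],"twist": [0,0,0]},{"translation": [0.014,0.194,0],"twist": [0,0,0]},{"translation": [0.022,0.291,0],"twist": [0,0,0]},{"translation": [0.029,0.388,0],"twist": [0,0,0]},{"translation": [0.036,0.485,0],"twist": [0,0,0]},{"translation": [0.043,0.582,0],"twist": [0,0,0]},{"translation": [0.05,0.679,0],"twist": [0,0,0]},{"translation": [0.058,0.776,0],"twist": [0,0,0]},{"translation": [0.065,0.873,0],"twist": [0,0,0]},{"translation": [0.072,0.97,0],"twist": [0,0,0]}]}}

```text
t: 8.4
ee_pos: [441.8, -108.8, 294.7]
orientation: [2.118, 2.32, 0.0]
ft_force: [0.2, -0.6, -1.3]
width: 37.9
```

{"fn": "send_rows", "kwargs": {"commands": [{"translation": [0.007,0.097,0],"twist": [0,0,0]},{"translation": [0.014,0.194,0],"twist": [0,0,0]},{"translation": [0.022,0.291,0],"twist": [0,0,0]},{"translation": [0.029,0.388,0],"twist": [0,0,0]},{"translation": [0.036,0.485,0],"twist": [0,0,0]},{"translation": [0.043,0.582,0],"twist": [0,0,0]},{"translation": [0.05,0.679,0],"twist": [0,0,0]},{"translation": [0.058,0.776,0],"twist": [0,0,0]},{"translation": [0.065,0.873,0],"twist": [0,0,0]},{"translation": [0.072,0.97,0],"twist": [0,0,0]}]}}

```text
t: 9.4
ee_pos: [449.0, -11.8, 294.7]
orientation: [-2.118, -2.32, -0.0]
ft_force: [0.4, 0.6, -2.2]
width: 37.8
```

{"fn": "send_rows", "kwargs": {"commands": [{"translation": [0.007,0.097,0],"twist": [0,0,0]},{"translation": [0.014,0.194,0],"twist": [0,0,0]},{"translation": [0.022,0.291,0],"twist": [0,0,0]},{"translation": [0.029,0.388,0],"twist": [0,0,0]},{"translation": [0.036,0.485,0],"twist": [0,0,0]},{"translation": [0.043,0.582,0],"twist": [0,0,0]},{"translation": [0.05,0.679,0],"twist": [0,0,0]},{"translation": [0.058,0.776,0],"twist": [0,0,0]},{"translation": [0.065,0.873,0],"twist": [0,0,0]},{"translation": [0.072,0.97,0],"twist": [0,0,0]}]}}

```text
t: 10.4
ee_pos: [456.2, 85.2, 294.7]
orientation: [2.118, 2.32, -0.0]
ft_force: [-0.4, -0.4, -2.4]
width: 38.1
```

{"fn": "send_rows", "kwargs": {"commands": [{"translation": [0.007,0.097,0],"twist": [0,0,0]},{"translation": [0.014,0.194,0],"twist": [0,0,0]},{"translation": [0.022,0.291,0],"twist": [0,0,0]},{"translation": [0.029,0.388,0],"twist": [0,0,0]},{"translation": [0.036,0.485,0],"twist": [0,0,0]},{"translation": [0.043,0.582,0],"twist": [0,0,0]},{"translation": [0.05,0.679,0],"twist": [0,0,0]},{"translation": [0.058,0.776,0],"twist": [0,0,0]},{"translation": [0.065,0.873,0],"twist": [0,0,0]},{"translation": [0.072,0.97,0],"twist": [0,0,0]}]}}

```text
t: 11.4
ee_pos: [463.4, 182.2, 294.7]
orientation: [2.118, 2.32, -0.0]
ft_force: [0.6, -0.1, -3.1]
width: 37.6
```

{"fn": "send_rows", "kwargs": {"commands": [{"translation": [0.007,0.097,0],"twist": [0,0,0]},{"translation": [0.014,0.194,0],"twist": [0,0,0]},{"translation": [0.022,0.291,0],"twist": [0,0,0]},{"translation": [0.029,0.388,0],"twist": [0,0,0]},{"translation": [0.036,0.485,0],"twist": [0,0,0]},{"translation": [0.043,0.582,0],"twist": [0,0,0]},{"translation": [0.05,0.679,0],"twist": [0,0,0]},{"translation": [0.058,0.776,0],"twist": [0,0,0]},{"translation": [0.065,0.873,0],"twist": [0,0,0]},{"translation": [0.072,0.97,0],"twist": [0,0,0]}]}}

```text
t: 12.4
ee_pos: [470.6, 279.2, 294.7]
orientation: [-2.118, -2.32, 0.0]
ft_force: [1.2, -0.4, -1.8]
width: 38.1
```

{"fn": "send_rows", "kwargs": {"commands": [{"translation": [0.007,0.097,0],"twist": [0,0,0]},{"translation": [0.014,0.194,0],"twist": [0,0,0]},{"translation": [0.022,0.291,0],"twist": [0,0,0]},{"translation": [0.029,0.388,0],"twist": [0,0,0]},{"translation": [0.036,0.485,0],"twist": [0,0,0]},{"translation": [0.043,0.582,0],"twist": [0,0,0]},{"translation": [0.05,0.679,0],"twist": [0,0,0]},{"translation": [0.058,0.776,0],"twist": [0,0,0]},{"translation": [0.065,0.873,0],"twist": [0,0,0]},{"translation": [0.072,0.97,0],"twist": [0,0,0]}]}}

```text
t: 13.4
ee_pos: [477.8, 376.2, 294.7]
orientation: [-2.118, -2.32, 0.0]
ft_force: [-0.1, 0.1, -2.2]
width: 37.5
```

{"fn": "send_rows", "kwargs": {"commands": [{"translation": [0,0,-0.12],"twist": [0,0,0]},{"translation": [0,0,-0.25],"twist": [0,0,0]},{"translation": [0,0,-0.39],"twist": [0,0,0]},{"translation": [0,0,-0.53],"twist": [0,0,0]},{"translation": [0,0,-0.67],"twist": [0,0,0]},{"translation": [0,0,-0.8],"twist": [0,0,0]},{"translation": [0,0,-0.9],"twist": [0,0,0]},{"translation": [0,0,-0.95],"twist": [0,0,0]},{"translation": [0,0,-0.98],"twist": [0,0,0]},{"translation": [0,0,-0.995],"twist": [0,0,0]}]}}

```text
t: 14.4
ee_pos: [477.8, 375.5, 195.2]
orientation: [2.118, 2.32, 0.0]
ft_force: [-0.7, 0.1, -1.4]
width: 38.2
```

{"fn": "send_rows", "kwargs": {"commands": [{"translation": [0,0,0],"twist": [0,0,0]},{"translation": [0,0,0],"twist": [0,0,0]},{"translation": [0,0,0],"twist": [0,0,0]},{"translation": [0,0,0],"twist": [0,0,0]},{"translation": [0,0,0],"twist": [0,0,0]},{"translation": [0,0,0],"twist": [0,0,0]},{"translation": [0,0,0],"twist": [0,0,0]},{"translation": [0,0,0],"twist": [0,0,0]},{"translation": [0,0,0],"twist": [0,0,0]},{"translation": [0,0,0],"twist": [0,0,0]}], "grip": -0.45}}

```text
t: 15.4
ee_pos: [477.7, 375.4, 195.1]
orientation: [-2.118, -2.32, 0.0]
ft_force: [1.2, 0.0, 0.1]
width: 63.6
```

{"fn": "send_rows", "kwargs": {"commands": [{"translation": [0,0,0.1],"twist": [0,0,0]},{"translation": [0,0,0.24],"twist": [0,0,0]},{"translation": [0,0,0.4],"twist": [0,0,0]},{"translation": [0,0,0.56],"twist": [0,0,0]},{"translation": [0,0,0.72],"twist": [0,0,0]},{"translation": [0,-0.05,0.86],"twist": [0,0,0]},{"translation": [0,-0.12,0.94],"twist": [0,0,0]},{"translation": [0,-0.21,1.0],"twist": [0,0,0]},{"translation": [0,-0.3,1.0],"twist": [0,0,0]},{"translation": [0,-0.4,1.0],"twist": [0,0,0]}]}}

```text
t: 16.4
ee_pos: [477.5, 334.3, 294.8]
orientation: [-2.118, -2.32, 0.001]
ft_force: [-0.4, 0.1, -0.8]
width: 63.6
```

{"fn": "send_rows", "kwargs": {"commands": [{"translation": [0.033,-0.097,0],"twist": [0,0,-0.045]},{"translation": [0.065,-0.194,0],"twist": [0,0,-0.09]},{"translation": [0.098,-0.291,0],"twist": [0,0,-0.135]},{"translation": [0.13,-0.388,0],"twist": [0,0,-0.18]},{"translation": [0.163,-0.485,0],"twist": [0,0,-0.225]},{"translation": [0.195,-0.582,0],"twist": [0,0,-0.27]},{"translation": [0.228,-0.679,0],"twist": [0,0,-0.315]},{"translation": [0.26,-0.776,0],"twist": [0,0,-0.36]},{"translation": [0.293,-0.873,0],"twist": [0,0,-0.405]},{"translation": [0.325,-0.97,0],"twist": [0,0,-0.45]}], "grip": -1}}

```text
t: 17.4
ee_pos: [510.5, 237.6, 295.2]
orientation: [2.367, 2.065, 0.0]
ft_force: [0.8, -0.5, 0.4]
width: 87.8
```

{"fn": "send_rows", "kwargs": {"commands": [{"translation": [0.033,-0.097,0],"twist": [0,0,-0.045]},{"translation": [0.065,-0.194,0],"twist": [0,0,-0.09]},{"translation": [0.098,-0.291,0],"twist": [0,0,-0.135]},{"translation": [0.13,-0.388,0],"twist": [0,0,-0.18]},{"translation": [0.163,-0.485,0],"twist": [0,0,-0.225]},{"translation": [0.195,-0.582,0],"twist": [0,0,-0.27]},{"translation": [0.228,-0.679,0],"twist": [0,0,-0.315]},{"translation": [0.26,-0.776,0],"twist": [0,0,-0.36]},{"translation": [0.293,-0.873,0],"twist": [0,0,-0.405]},{"translation": [0.325,-0.97,0],"twist": [0,0,-0.45]}]}}

```text
t: 18.4
ee_pos: [543.0, 140.6, 295.2]
orientation: [-2.584, -1.787, -0.0]
ft_force: [0.2, 0.4, -0.2]
width: 87.7
```

```bash
python3 -c "
from meas import *
measure([('relay','spare',478,375)],'ov4')
d=ctrl.get_image('scene'); crop(d,340,130,560,300,'s2',3)"
```

```text
relay [4.7809e+02 3.7825e+02 5.0000e-02] 0.081 off [0.4 3.4]
```

View pics/s2.png

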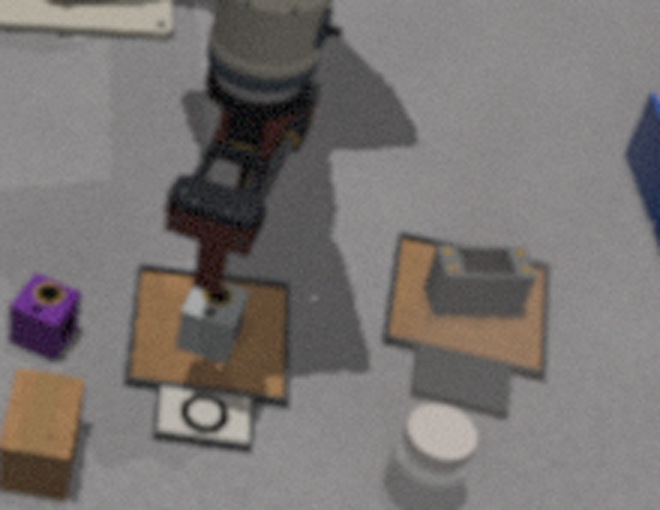

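The relay stands upright on the spare tray, at about (480,285) in the crop. The jaws are aligned over the silver block at (212,325). Pick the block and carry it to the square tray.

{"fn": "send_rows", "kwargs": {"commands": [{"translation": [0,0,-0.11],"twist": [0,0,0]},{"translation": [0,0,-0.22],"twist": [0,0,0]},{"translation": [0,0,-0.33],"twist": [0,0,0]},{"translation": [0,0,-0.44],"twist": [0,0,0]},{"translation": [0,0,-0.55],"twist": [0,0,0]},{"translation": [0,0,-0.66],"twist": [0,0,0]},{"translation": [0,0,-0.77],"twist": [0,0,0]},{"translation": [0,0,-0.88],"twist": [0,0,0]},{"translation": [0,0,-0.95],"twist": [0,0,0]},{"translation": [0,0,-1.0],"twist": [0,0,0]}]}}

```text
t: 19.55
ee_pos: [542.6, 141.3, 194.3]
orientation: [-2.582, -1.789, 0.001]
ft_force: [0.1, -0.0, 0.4]
width: 88.1
```

{"fn": "send_rows", "kwargs": {"commands": [{"translation": [0,0,0],"twist": [0,0,0]},{"translation": [0,0,0],"twist": [0,0,0]},{"translation": [0,0,0],"twist": [0,0,0]},{"translation": [0,0,0],"twist": [0,0,0]},{"translation": [0,0,0],"twist": [0,0,0]},{"translation": [0,0,0],"twist": [0,0,0]},{"translation": [0,0,0],"twist": [0,0,0]},{"translation": [0,0,0],"twist": [0,0,0]},{"translation": [0,0,0],"twist": [0,0,0]},{"translation": [0,0,0],"twist": [0,0,0]}], "grip": 1}}

```text
t: 20.55
ee_pos: [543.0, 141.4, 195.5]
orientation: [2.582, 1.789, 0.001]
ft_force: [0.8, -0.8, 5.2]
width: 46.3
```

{"fn": "send_rows", "kwargs": {"commands": [{"translation": [0,0,0.1],"twist": [0,0,0]},{"translation": [0,0,0.24],"twist": [0,0,0]},{"translation": [0,0,0.4],"twist": [0,0,0]},{"translation": [0,0,0.56],"twist": [0,0,0]},{"translation": [0,0,0.72],"twist": [0,0,0]},{"translation": [0,-0.05,0.86],"twist": [0,0,0]},{"translation": [0,-0.12,0.94],"twist": [0,0,0]},{"translation": [0,-0.21,1.0],"twist": [0,0,0]},{"translation": [0,-0.3,1.0],"twist": [0,0,0]},{"translation": [0,-0.4,1.0],"twist": [0,0,0]}]}}

```text
t: 21.55
ee_pos: [542.5, 100.3, 294.8]
orientation: [-2.582, -1.789, 0.001]
ft_force: [-0.1, -0.0, -2.9]
width: 45.8
```

{"fn": "send_rows", "kwargs": {"commands": [{"translation": [-0.022,-0.09,0],"twist": [0,0,0]},{"translation": [-0.044,-0.18,0],"twist": [0,0,0]},{"translation": [-0.065,-0.27,0],"twist": [0,0,0]},{"translation": [-0.087,-0.361,0],"twist": [0,0,0]},{"translation": [-0.109,-0.451,0],"twist": [0,0,0]},{"translation": [-0.131,-0.541,0],"twist": [0,0,0]},{"translation": [-0.153,-0.631,0],"twist": [0,0,0]},{"translation": [-0.174,-0.722,0],"twist": [0,0,0]},{"translation": [-0.196,-0.812,0],"twist": [0,0,0]},{"translation": [-0.218,-0.902,0],"twist": [0,0,0]}]}}

```text
t: 22.55
ee_pos: [520.8, 10.5, 295.2]
orientation: [2.582, 1.789, 0.0]
ft_force: [0.3, 0.4, -3.0]
width: 46.3
```

{"fn": "send_rows", "kwargs": {"commands": [{"translation": [-0.022,-0.09,0],"twist": [0,0,0]},{"translation": [-0.044,-0.18,0],"twist": [0,0,0]},{"translation": [-0.065,-0.27,0],"twist": [0,0,0]},{"translation": [-0.087,-0.361,0],"twist": [0,0,0]},{"translation": [-0.109,-0.451,0],"twist": [0,0,0]},{"translation": [-0.131,-0.541,0],"twist": [0,0,0]},{"translation": [-0.153,-0.631,0],"twist": [0,0,0]},{"translation": [-0.174,-0.722,0],"twist": [0,0,0]},{"translation": [-0.196,-0.812,0],"twist": [0,0,0]},{"translation": [-0.218,-0.902,0],"twist": [0,0,0]}]}}

```text
t: 23.55
ee_pos: [498.9, -79.8, 295.2]
orientation: [2.582, 1.789, 0.0]
ft_force: [-0.1, 0.6, -2.5]
width: 45.9
```

{"fn": "send_rows", "kwargs": {"commands": [{"translation": [-0.022,-0.09,0],"twist": [0,0,0]},{"translation": [-0.044,-0.18,0],"twist": [0,0,0]},{"translation": [-0.065,-0.27,0],"twist": [0,0,0]},{"translation": [-0.087,-0.361,0],"twist": [0,0,0]},{"translation": [-0.109,-0.451,0],"twist": [0,0,0]},{"translation": [-0.131,-0.541,0],"twist": [0,0,0]},{"translation": [-0.153,-0.631,0],"twist": [0,0,0]},{"translation": [-0.174,-0.722,0],"twist": [0,0,0]},{"translation": [-0.196,-0.812,0],"twist": [0,0,0]},{"translation": [-0.218,-0.902,0],"twist": [0,0,0]}]}}

```text
t: 24.55
ee_pos: [477.1, -170.0, 295.2]
orientation: [2.582, 1.789, 0.0]
ft_force: [0.1, -0.6, -2.4]
width: 46.3
```

{"fn": "send_rows", "kwargs": {"commands": [{"translation": [-0.022,-0.09,0],"twist": [0,0,0]},{"translation": [-0.044,-0.18,0],"twist": [0,0,0]},{"translation": [-0.065,-0.27,0],"twist": [0,0,0]},{"translation": [-0.087,-0.361,0],"twist": [0,0,0]},{"translation": [-0.109,-0.451,0],"twist": [0,0,0]},{"translation": [-0.131,-0.541,0],"twist": [0,0,0]},{"translation": [-0.153,-0.631,0],"twist": [0,0,0]},{"translation": [-0.174,-0.722,0],"twist": [0,0,0]},{"translation": [-0.196,-0.812,0],"twist": [0,0,0]},{"translation": [-0.218,-0.902,0],"twist": [0,0,0]}]}}

```text
t: 25.55
ee_pos: [455.3, -260.2, 295.2]
orientation: [-2.582, -1.789, -0.0]
ft_force: [0.3, -0.4, -2.4]
width: 45.8
```

{"fn": "send_rows", "kwargs": {"commands": [{"translation": [-0.022,-0.09,0],"twist": [0,0,0]},{"translation": [-0.044,-0.18,0],"twist": [0,0,0]},{"translation": [-0.065,-0.27,0],"twist": [0,0,0]},{"translation": [-0.087,-0.361,0],"twist": [0,0,0]},{"translation": [-0.109,-0.451,0],"twist": [0,0,0]},{"translation": [-0.131,-0.541,0],"twist": [0,0,0]},{"translation": [-0.153,-0.631,0],"twist": [0,0,0]},{"translation": [-0.174,-0.722,0],"twist": [0,0,0]},{"translation": [-0.196,-0.812,0],"twist": [0,0,0]},{"translation": [-0.218,-0.902,0],"twist": [0,0,0]}]}}

```text
t: 26.55
ee_pos: [433.5, -350.4, 295.2]
orientation: [-2.582, -1.789, 0.0]
ft_force: [-0.4, 0.4, -1.6]
width: 45.7
```

{"fn": "send_rows", "kwargs": {"commands": [{"translation": [0,0,-0.12],"twist": [0,0,0]},{"translation": [0,0,-0.25],"twist": [0,0,0]},{"translation": [0,0,-0.39],"twist": [0,0,0]},{"translation": [0,0,-0.53],"twist": [0,0,0]},{"translation": [0,0,-0.67],"twist": [0,0,0]},{"translation": [0,0,-0.8],"twist": [0,0,0]},{"translation": [0,0,-0.9],"twist": [0,0,0]},{"translation": [0,0,-0.95],"twist": [0,0,0]},{"translation": [0,0,-0.98],"twist": [0,0,0]},{"translation": [0,0,-0.995],"twist": [0,0,0]}]}}

```text
t: 27.55
ee_pos: [433.8, -349.7, 195.6]
orientation: [2.582, 1.789, 0.0]
ft_force: [-1.0, 0.4, -2.8]
width: 45.4
```

{"fn": "send_rows", "kwargs": {"commands": [{"translation": [0,0,0],"twist": [0,0,0]},{"translation": [0,0,0],"twist": [0,0,0]},{"translation": [0,0,0],"twist": [0,0,0]},{"translation": [0,0,0],"twist": [0,0,0]},{"translation": [0,0,0],"twist": [0,0,0]},{"translation": [0,0,0],"twist": [0,0,0]},{"translation": [0,0,0],"twist": [0,0,0]},{"translation": [0,0,0],"twist": [0,0,0]},{"translation": [0,0,0],"twist": [0,0,0]},{"translation": [0,0,0],"twist": [0,0,0]}], "grip": -0.6}}

```text
t: 28.55
ee_pos: [433.7, -349.6, 195.6]
orientation: [-2.582, -1.789, 0.0]
ft_force: [0.3, -0.4, 0.4]
width: 70.5
```

{"fn": "send_rows", "kwargs": {"commands": [{"translation": [0,0,0.1],"twist": [0,0,0]},{"translation": [0,0,0.24],"twist": [0,0,0]},{"translation": [0,0,0.4],"twist": [0,0,0]},{"translation": [0,0,0.56],"twist": [0,0,0]},{"translation": [0,0,0.72],"twist": [0,0,0]},{"translation": [0.05,0.05,0.86],"twist": [0,0,0]},{"translation": [0.12,0.12,0.94],"twist": [0,0,0]},{"translation": [0.2,0.21,1.0],"twist": [0,0,0]},{"translation": [0.28,0.3,1.0],"twist": [0,0,0]},{"translation": [0.36,0.4,1.0],"twist": [0,0,0]}]}}

```text
t: 29.55
ee_pos: [470.5, -308.5, 295.4]
orientation: [-2.582, -1.79, 0.0]
ft_force: [-0.8, 0.1, 0.0]
width: 70.0
```

Block released. Next the bush.

{"fn": "send_rows", "kwargs": {"commands": [{"translation": [0.035,0.086,0],"twist": [0,0,0]},{"translation": [0.07,0.172,0],"twist": [0,0,0]},{"translation": [0.105,0.258,0],"twist": [0,0,0]},{"translation": [0.14,0.344,0],"twist": [0,0,0]},{"translation": [0.175,0.43,0],"twist": [0,0,0]},{"translation": [0.21,0.516,0],"twist": [0,0,0]},{"translation": [0.245,0.602,0],"twist": [0,0,0]},{"translation": [0.28,0.688,0],"twist": [0,0,0]},{"translation": [0.315,0.774,0],"twist": [0,0,0]},{"translation": [0.35,0.86,0],"twist": [0,0,0]}], "grip": -1}}

```text
t: 30.55
ee_pos: [505.0, -222.9, 295.7]
orientation: [-2.582, -1.789, 0.0]
ft_force: [-0.4, 0.3, -0.4]
width: 87.6
```

{"fn": "send_rows", "kwargs": {"commands": [{"translation": [0.035,0.086,0],"twist": [0,0,0]},{"translation": [0.07,0.172,0],"twist": [0,0,0]},{"translation": [0.105,0.258,0],"twist": [0,0,0]},{"translation": [0.14,0.344,0],"twist": [0,0,0]},{"translation": [0.175,0.43,0],"twist": [0,0,0]},{"translation": [0.21,0.516,0],"twist": [0,0,0]},{"translation": [0.245,0.602,0],"twist": [0,0,0]},{"translation": [0.28,0.688,0],"twist": [0,0,0]},{"translation": [0.315,0.774,0],"twist": [0,0,0]},{"translation": [0.35,0.86,0],"twist": [0,0,0]}]}}

```text
t: 31.55
ee_pos: [540.0, -136.9, 295.7]
orientation: [2.582, 1.789, 0.0]
ft_force: [-0.1, 0.3, 0.5]
width: 87.8
```

```bash
python3 -c "
from meas import *
measure([('block','square',434,-350)],'ov5')
d=ctrl.get_image('scene'); crop(d,190,110,430,290,'s3',3)"
```

```text
block [ 4.3203e+02 -3.5038e+02 -3.0000e-01] 0.09 off [-1.9 -0.9]
```

View pics/s3.png

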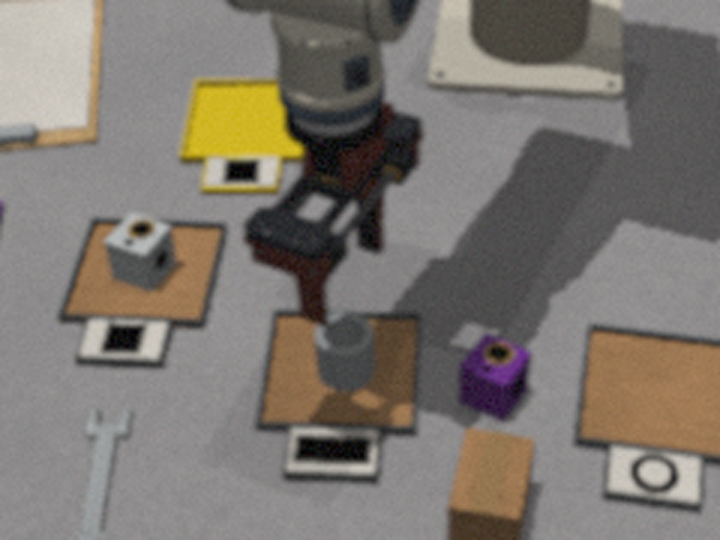

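The block is upright on the square tray, about 2 mm off centre. The jaws straddle the bush at (345,350) in the crop. Pick the bush and carry it to the ring tray.

{"fn": "send_rows", "kwargs": {"commands": [{"translation": [0,0,-0.11],"twist": [0,0,0]},{"translation": [0,0,-0.22],"twist": [0,0,0]},{"translation": [0,0,-0.33],"twist": [0,0,0]},{"translation": [0,0,-0.44],"twist": [0,0,0]},{"translation": [0,0,-0.55],"twist": [0,0,0]},{"translation": [0,0,-0.66],"twist": [0,0,0]},{"translation": [0,0,-0.77],"twist": [0,0,0]},{"translation": [0,0,-0.88],"twist": [0,0,0]},{"translation": [0,0,-0.95],"twist": [0,0,0]},{"translation": [0,0,-1.0],"twist": [0,0,0]}]}}

```text
t: 32.7
ee_pos: [539.6, -137.6, 194.9]
orientation: [-2.582, -1.789, 0.001]
ft_force: [-0.0, -0.5, 0.7]
width: 87.7
```

{"fn": "send_rows", "kwargs": {"commands": [{"translation": [0,0,0],"twist": [0,0,0]},{"translation": [0,0,0],"twist": [0,0,0]},{"translation": [0,0,0],"twist": [0,0,0]},{"translation": [0,0,0],"twist": [0,0,0]},{"translation": [0,0,0],"twist": [0,0,0]},{"translation": [0,0,0],"twist": [0,0,0]},{"translation": [0,0,0],"twist": [0,0,0]},{"translation": [0,0,0],"twist": [0,0,0]},{"translation": [0,0,0],"twist": [0,0,0]},{"translation": [0,0,0],"twist": [0,0,0]}], "grip": 1}}

```text
t: 33.7
ee_pos: [540.0, -137.7, 196.1]
orientation: [2.582, 1.789, 0.001]
ft_force: [-0.9, 0.2, 4.6]
width: 52.2
```

{"fn": "send_rows", "kwargs": {"commands": [{"translation": [0,0,0.08],"twist": [0,0,0]},{"translation": [0,0,0.2],"twist": [0,0,0]},{"translation": [0,0,0.35],"twist": [0,0,0]},{"translation": [0,0,0.5],"twist": [0,0,0]},{"translation": [0,0,0.65],"twist": [0,0,0]},{"translation": [0,0.05,0.8],"twist": [0,0,0]},{"translation": [0,0.12,0.92],"twist": [0,0,0]},{"translation": [0,0.21,1.0],"twist": [0,0,0]},{"translation": [0,0.3,1.0],"twist": [0,0,0]},{"translation": [0,0.4,1.0],"twist": [0,0,0]}]}}

```text
t: 34.7
ee_pos: [539.5, -96.6, 295.6]
orientation: [-2.582, -1.789, 0.0]
ft_force: [-0.0, 0.7, -4.3]
width: 51.7
```

{"fn": "send_rows", "kwargs": {"commands": [{"translation": [-0.001,0.08,0],"twist": [0,0,0]},{"translation": [-0.002,0.16,0],"twist": [0,0,0]},{"translation": [-0.003,0.239,0],"twist": [0,0,0]},{"translation": [-0.004,0.318,0],"twist": [0,0,0]},{"translation": [-0.005,0.398,0],"twist": [0,0,0]},{"translation": [-0.006,0.478,0],"twist": [0,0,0]},{"translation": [-0.007,0.557,0],"twist": [0,0,0]},{"translation": [-0.008,0.637,0],"twist": [0,0,0]},{"translation": [-0.009,0.716,0],"twist": [0,0,0]},{"translation": [-0.01,0.796,0],"twist": [0,0,0]}]}}

```text
t: 35.7
ee_pos: [538.7, -17.4, 295.7]
orientation: [2.582, 1.789, 0.0]
ft_force: [0.4, -0.4, -4.4]
width: 51.9
```

{"fn": "send_rows", "kwargs": {"commands": [{"translation": [-0.001,0.08,0],"twist": [0,0,0]},{"translation": [-0.002,0.16,0],"twist": [0,0,0]},{"translation": [-0.003,0.239,0],"twist": [0,0,0]},{"translation": [-0.004,0.318,0],"twist": [0,0,0]},{"translation": [-0.005,0.398,0],"twist": [0,0,0]},{"translation": [-0.006,0.478,0],"twist": [0,0,0]},{"translation": [-0.007,0.557,0],"twist": [0,0,0]},{"translation": [-0.008,0.637,0],"twist": [0,0,0]},{"translation": [-0.009,0.716,0],"twist": [0,0,0]},{"translation": [-0.01,0.796,0],"twist": [0,0,0]}]}}

```text
t: 36.7
ee_pos: [537.7, 62.2, 295.7]
orientation: [2.582, 1.789, 0.0]
ft_force: [0.4, 0.4, -5.0]
width: 52.0
```

{"fn": "send_rows", "kwargs": {"commands": [{"translation": [-0.001,0.08,0],"twist": [0,0,0]},{"translation": [-0.002,0.16,0],"twist": [0,0,0]},{"translation": [-0.003,0.239,0],"twist": [0,0,0]},{"translation": [-0.004,0.318,0],"twist": [0,0,0]},{"translation": [-0.005,0.398,0],"twist": [0,0,0]},{"translation": [-0.006,0.478,0],"twist": [0,0,0]},{"translation": [-0.007,0.557,0],"twist": [0,0,0]},{"translation": [-0.008,0.637,0],"twist": [0,0,0]},{"translation": [-0.009,0.716,0],"twist": [0,0,0]},{"translation": [-0.01,0.796,0],"twist": [0,0,0]}]}}

```text
t: 37.7
ee_pos: [536.7, 141.8, 295.7]
orientation: [-2.582, -1.789, 0.0]
ft_force: [0.4, -0.2, -4.0]
width: 52.1
```

{"fn": "send_rows", "kwargs": {"commands": [{"translation": [0,0,-0.12],"twist": [0,0,0]},{"translation": [0,0,-0.25],"twist": [0,0,0]},{"translation": [0,0,-0.39],"twist": [0,0,0]},{"translation": [0,0,-0.53],"twist": [0,0,0]},{"translation": [0,0,-0.67],"twist": [0,0,0]},{"translation": [0,0,-0.8],"twist": [0,0,0]},{"translation": [0,0,-0.9],"twist": [0,0,0]},{"translation": [0,0,-0.95],"twist": [0,0,0]},{"translation": [0,0,-0.98],"twist": [0,0,0]},{"translation": [0,0,-0.995],"twist": [0,0,0]}]}}

```text
t: 38.7
ee_pos: [536.9, 141.2, 196.1]
orientation: [2.582, 1.789, 0.0]
ft_force: [0.6, 0.5, -3.7]
width: 51.6
```

{"fn": "send_rows", "kwargs": {"commands": [{"translation": [0,0,0],"twist": [0,0,0]},{"translation": [0,0,0],"twist": [0,0,0]},{"translation": [0,0,0],"twist": [0,0,0]},{"translation": [0,0,0],"twist": [0,0,0]},{"translation": [0,0,0],"twist": [0,0,0]},{"translation": [0,0,0],"twist": [0,0,0]},{"translation": [0,0,0],"twist": [0,0,0]},{"translation": [0,0,0],"twist": [0,0,0]},{"translation": [0,0,0],"twist": [0,0,0]},{"translation": [0,0,0],"twist": [0,0,0]}], "grip": -0.75}}

```text
t: 39.7
ee_pos: [536.7, 141.2, 196.2]
orientation: [-2.582, -1.789, 0.0]
ft_force: [0.1, 0.3, 0.3]
width: 77.1
```

{"fn": "send_rows", "kwargs": {"commands": [{"translation": [0,0,0.1],"twist": [0,0,0]},{"translation": [0,0,0.24],"twist": [0,0,0]},{"translation": [0,0,0.4],"twist": [0,0,0]},{"translation": [0,0,0.56],"twist": [0,0,0]},{"translation": [0,0,0.72],"twist": [0,0,0]},{"translation": [0,0.05,0.86],"twist": [0,0,0]},{"translation": [0,0.12,0.94],"twist": [0,0,0]},{"translation": [0,0.21,1.0],"twist": [0,0,0]},{"translation": [0,0.3,1.0],"twist": [0,0,0]},{"translation": [0,0.4,1.0],"twist": [0,0,0]}]}}

```text
t: 40.7
ee_pos: [536.5, 182.1, 295.9]
orientation: [-2.582, -1.789, 0.001]
ft_force: [-0.1, -0.4, 0.6]
width: 77.1
```

{"fn": "send_rows", "kwargs": {"commands": [{"translation": [-0.03,0.098,0],"twist": [0,0,0.045]},{"translation": [-0.06,0.196,0],"twist": [0,0,0.09]},{"translation": [-0.089,0.294,0],"twist": [0,0,0.135]},{"translation": [-0.118,0.392,0],"twist": [0,0,0.18]},{"translation": [-0.148,0.49,0],"twist": [0,0,0.225]},{"translation": [-0.177,0.588,0],"twist": [0,0,0.27]},{"translation": [-0.207,0.686,0],"twist": [0,0,0.315]},{"translation": [-0.236,0.784,0],"twist": [0,0,0.36]},{"translation": [-0.266,0.882,0],"twist": [0,0,0.405]},{"translation": [-0.295,0.98,0],"twist": [0,0,0.45]}], "grip": -1}}

```text
t: 41.7
ee_pos: [507.0, 280.0, 296.2]
orientation: [-2.363, -2.07, -0.0]
ft_force: [0.3, 0.4, 0.3]
width: 87.9
```

{"fn": "send_rows", "kwargs": {"commands": [{"translation": [-0.03,0.098,0],"twist": [0,0,0.045]},{"translation": [-0.06,0.196,0],"twist": [0,0,0.09]},{"translation": [-0.089,0.294,0],"twist": [0,0,0.135]},{"translation": [-0.118,0.392,0],"twist": [0,0,0.18]},{"translation": [-0.148,0.49,0],"twist": [0,0,0.225]},{"translation": [-0.177,0.588,0],"twist": [0,0,0.27]},{"translation": [-0.207,0.686,0],"twist": [0,0,0.315]},{"translation": [-0.236,0.784,0],"twist": [0,0,0.36]},{"translation": [-0.266,0.882,0],"twist": [0,0,0.405]},{"translation": [-0.295,0.98,0],"twist": [0,0,0.45]}]}}

```text
t: 42.7
ee_pos: [477.5, 378.0, 296.1]
orientation: [2.116, 2.322, -0.0]
ft_force: [-0.6, -0.3, -0.0]
width: 87.9
```

```bash
python3 -c "
from meas import *
measure([('bush','ring',537,141)],'ov6')
d=ctrl.get_image('scene'); crop(d,340,110,560,290,'s4',3)"
```

```text
bush [5.3574e+02 1.4241e+02 1.5000e-01] 0.074 off [-1.1  1.2]
```

View pics/s4.png

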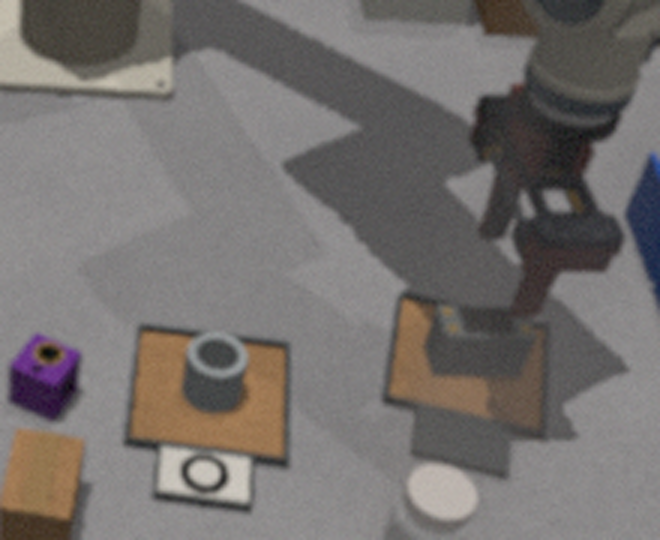

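The bush stands on the ring tray, 1–2 mm off centre. The jaws are over the relay on the spare tray. Pick the relay and carry it to the oblong tray.

{"fn": "send_rows", "kwargs": {"commands": [{"translation": [0,0,-0.11],"twist": [0,0,0]},{"translation": [0,0,-0.22],"twist": [0,0,0]},{"translation": [0,0,-0.33],"twist": [0,0,0]},{"translation": [0,0,-0.44],"twist": [0,0,0]},{"translation": [0,0,-0.55],"twist": [0,0,0]},{"translation": [0,0,-0.66],"twist": [0,0,0]},{"translation": [0,0,-0.77],"twist": [0,0,0]},{"translation": [0,0,-0.88],"twist": [0,0,0]},{"translation": [0,0,-0.95],"twist": [0,0,0]},{"translation": [0,0,-1.0],"twist": [0,0,0]}]}}

```text
t: 43.85
ee_pos: [477.6, 377.2, 195.3]
orientation: [-2.118, -2.32, 0.001]
ft_force: [0.4, 0.1, 0.5]
width: 87.5
```

{"fn": "send_rows", "kwargs": {"commands": [{"translation": [0,0,0],"twist": [0,0,0]},{"translation": [0,0,0],"twist": [0,0,0]},{"translation": [0,0,0],"twist": [0,0,0]},{"translation": [0,0,0],"twist": [0,0,0]},{"translation": [0,0,0],"twist": [0,0,0]},{"translation": [0,0,0],"twist": [0,0,0]},{"translation": [0,0,0],"twist": [0,0,0]},{"translation": [0,0,0],"twist": [0,0,0]},{"translation": [0,0,0],"twist": [0,0,0]},{"translation": [0,0,0],"twist": [0,0,0]}], "grip": 1}}

```text
t: 44.85
ee_pos: [477.8, 377.2, 196.3]
orientation: [2.118, 2.32, 0.0]
ft_force: [-0.0, -0.1, 2.7]
width: 38.2
```

{"fn": "send_rows", "kwargs": {"commands": [{"translation": [0,0,0.08],"twist": [0,0,0]},{"translation": [0,0,0.2],"twist": [0,0,0]},{"translation": [0,0,0.35],"twist": [0,0,0]},{"translation": [0,0,0.5],"twist": [0,0,0]},{"translation": [0,0,0.65],"twist": [0,0,0]},{"translation": [0,-0.05,0.8],"twist": [0,0,0]},{"translation": [0,-0.12,0.92],"twist": [0,0,0]},{"translation": [0,-0.21,1.0],"twist": [0,0,0]},{"translation": [0,-0.3,1.0],"twist": [0,0,0]},{"translation": [0,-0.4,1.0],"twist": [0,0,0]}]}}

```text
t: 45.85
ee_pos: [477.5, 336.1, 296.0]
orientation: [-2.118, -2.32, 0.001]
ft_force: [-0.1, 0.5, -1.6]
width: 37.9
```

{"fn": "send_rows", "kwargs": {"commands": [{"translation": [0.012,-0.096,0],"twist": [0,0,0]},{"translation": [0.025,-0.191,0],"twist": [0,0,0]},{"translation": [0.037,-0.287,0],"twist": [0,0,0]},{"translation": [0.049,-0.383,0],"twist": [0,0,0]},{"translation": [0.062,-0.478,0],"twist": [0,0,0]},{"translation": [0.074,-0.574,0],"twist": [0,0,0]},{"translation": [0.086,-0.67,0],"twist": [0,0,0]},{"translation": [0.098,-0.766,0],"twist": [0,0,0]},{"translation": [0.111,-0.861,0],"twist": [0,0,0]},{"translation": [0.123,-0.957,0],"twist": [0,0,0]}]}}

```text
t: 46.85
ee_pos: [490.1, 240.7, 296.2]
orientation: [2.118, 2.32, 0.0]
ft_force: [0.3, -0.6, -2.2]
width: 38.2
```

{"fn": "send_rows", "kwargs": {"commands": [{"translation": [0.012,-0.096,0],"twist": [0,0,0]},{"translation": [0.025,-0.191,0],"twist": [0,0,0]},{"translation": [0.037,-0.287,0],"twist": [0,0,0]},{"translation": [0.049,-0.383,0],"twist": [0,0,0]},{"translation": [0.062,-0.478,0],"twist": [0,0,0]},{"translation": [0.074,-0.574,0],"twist": [0,0,0]},{"translation": [0.086,-0.67,0],"twist": [0,0,0]},{"translation": [0.098,-0.766,0],"twist": [0,0,0]},{"translation": [0.111,-0.861,0],"twist": [0,0,0]},{"translation": [0.123,-0.957,0],"twist": [0,0,0]}]}}

```text
t: 47.85
ee_pos: [502.4, 145.0, 296.2]
orientation: [2.118, 2.32, 0.0]
ft_force: [0.3, -0.7, -1.9]
width: 37.8
```

{"fn": "send_rows", "kwargs": {"commands": [{"translation": [0.012,-0.096,0],"twist": [0,0,0]},{"translation": [0.025,-0.191,0],"twist": [0,0,0]},{"translation": [0.037,-0.287,0],"twist": [0,0,0]},{"translation": [0.049,-0.383,0],"twist": [0,0,0]},{"translation": [0.062,-0.478,0],"twist": [0,0,0]},{"translation": [0.074,-0.574,0],"twist": [0,0,0]},{"translation": [0.086,-0.67,0],"twist": [0,0,0]},{"translation": [0.098,-0.766,0],"twist": [0,0,0]},{"translation": [0.111,-0.861,0],"twist": [0,0,0]},{"translation": [0.123,-0.957,0],"twist": [0,0,0]}]}}

```text
t: 48.85
ee_pos: [514.7, 49.3, 296.2]
orientation: [2.118, 2.32, 0.0]
ft_force: [-0.4, 0.2, -1.5]
width: 37.9
```

{"fn": "send_rows", "kwargs": {"commands": [{"translation": [0.012,-0.096,0],"twist": [0,0,0]},{"translation": [0.025,-0.191,0],"twist": [0,0,0]},{"translation": [0.037,-0.287,0],"twist": [0,0,0]},{"translation": [0.049,-0.383,0],"twist": [0,0,0]},{"translation": [0.062,-0.478,0],"twist": [0,0,0]},{"translation": [0.074,-0.574,0],"twist": [0,0,0]},{"translation": [0.086,-0.67,0],"twist": [0,0,0]},{"translation": [0.098,-0.766,0],"twist": [0,0,0]},{"translation": [0.111,-0.861,0],"twist": [0,0,0]},{"translation": [0.123,-0.957,0],"twist": [0,0,0]}]}}

```text
t: 49.85
ee_pos: [527.0, -46.4, 296.2]
orientation: [-2.118, -2.32, 0.0]
ft_force: [0.1, -0.0, -2.6]
width: 38.1
```

{"fn": "send_rows", "kwargs": {"commands": [{"translation": [0.012,-0.096,0],"twist": [0,0,0]},{"translation": [0.025,-0.191,0],"twist": [0,0,0]},{"translation": [0.037,-0.287,0],"twist": [0,0,0]},{"translation": [0.049,-0.383,0],"twist": [0,0,0]},{"translation": [0.062,-0.478,0],"twist": [0,0,0]},{"translation": [0.074,-0.574,0],"twist": [0,0,0]},{"translation": [0.086,-0.67,0],"twist": [0,0,0]},{"translation": [0.098,-0.766,0],"twist": [0,0,0]},{"translation": [0.111,-0.861,0],"twist": [0,0,0]},{"translation": [0.123,-0.957,0],"twist": [0,0,0]}]}}

```text
t: 50.85
ee_pos: [539.3, -142.1, 296.2]
orientation: [2.118, 2.32, 0.0]
ft_force: [0.2, 0.0, -2.5]
width: 37.8
```

{"fn": "send_rows", "kwargs": {"commands": [{"translation": [0,0,-0.12],"twist": [0,0,0]},{"translation": [0,0,-0.25],"twist": [0,0,0]},{"translation": [0,0,-0.39],"twist": [0,0,0]},{"translation": [0,0,-0.53],"twist": [0,0,0]},{"translation": [0,0,-0.67],"twist": [0,0,0]},{"translation": [0,0,-0.8],"twist": [0,0,0]},{"translation": [0,0,-0.9],"twist": [0,0,0]},{"translation": [0,0,-0.95],"twist": [0,0,0]},{"translation": [0,0,-0.98],"twist": [0,0,0]},{"translation": [0,0,-0.995],"twist": [0,0,0]}]}}

```text
t: 51.85
ee_pos: [539.3, -141.4, 196.6]
orientation: [2.118, 2.32, 0.0]
ft_force: [0.1, 0.2, -1.3]
width: 38.1
```

{"fn": "send_rows", "kwargs": {"commands": [{"translation": [0,0,0],"twist": [0,0,0]},{"translation": [0,0,0],"twist": [0,0,0]},{"translation": [0,0,0],"twist": [0,0,0]},{"translation": [0,0,0],"twist": [0,0,0]},{"translation": [0,0,0],"twist": [0,0,0]},{"translation": [0,0,0],"twist": [0,0,0]},{"translation": [0,0,0],"twist": [0,0,0]},{"translation": [0,0,0],"twist": [0,0,0]},{"translation": [0,0,0],"twist": [0,0,0]},{"translation": [0,0,0],"twist": [0,0,0]}], "grip": -0.5}}

```text
t: 52.85
ee_pos: [539.2, -141.3, 196.7]
orientation: [-2.118, -2.32, 0.0]
ft_force: [0.3, 0.5, -0.1]
width: 66.0
```

{"fn": "send_rows", "kwargs": {"commands": [{"translation": [0,0,0.1],"twist": [0,0,0]},{"translation": [0,0,0.22],"twist": [0,0,0]},{"translation": [0,0,0.34],"twist": [0,0,0]},{"translation": [0,0,0.46],"twist": [0,0,0]},{"translation": [0,0,0.58],"twist": [0,0,0]},{"translation": [0,0,0.7],"twist": [0,0,0]},{"translation": [0,0,0.8],"twist": [0,0,0]},{"translation": [0,0,0.9],"twist": [0,0,0]},{"translation": [0,0,1.0],"twist": [0,0,0]},{"translation": [0,0,1.0],"twist": [0,0,0]}]}}

```text
t: 53.85
ee_pos: [539.7, -141.4, 298.1]
orientation: [2.117, 2.319, 0.002]
ft_force: [-0.9, 0.7, -0.1]
width: 65.7
```

{"fn": "send_rows", "kwargs": {"commands": [{"translation": [-0.1,0.1,0],"twist": [0,0,0]},{"translation": [-0.2,0.2,0],"twist": [0,0,0]},{"translation": [-0.3,0.3,0],"twist": [0,0,0]},{"translation": [-0.4,0.4,0],"twist": [0,0,0]},{"translation": [-0.5,0.5,0],"twist": [0,0,0]},{"translation": [-0.6,0.6,0],"twist": [0,0,0]},{"translation": [-0.7,0.7,0],"twist": [0,0,0]},{"translation": [-0.8,0.8,0],"twist": [0,0,0]},{"translation": [-0.9,0.9,0],"twist": [0,0,0]},{"translation": [-1.0,1.0,0],"twist": [0,0,0]}]}}

```text
t: 54.85
ee_pos: [438.4, -40.5, 296.7]
orientation: [2.118, 2.32, 0.0]
ft_force: [-0.9, 0.2, 0.2]
width: 65.7
```

```bash
python3 -c "
from meas import *
measure([('relay','oblong',540,-141),('bush','ring',537,141),('block','square',434,-350)],'ov7')
d=ctrl.get_image('scene'); crop(d,130,90,570,310,'s5',1.8)"
```

```text
relay [ 543.03 -120.9     2.6 ] 0.534 off [ 3.5 20.2]
bush [5.3556e+02 1.4241e+02 1.0000e-01] 0.064 off [-1.2  1.2]
block [ 4.3203e+02 -3.5038e+02 -3.0000e-01] 0.09 off [-1.9 -0.9]
```

View pics/s5.png

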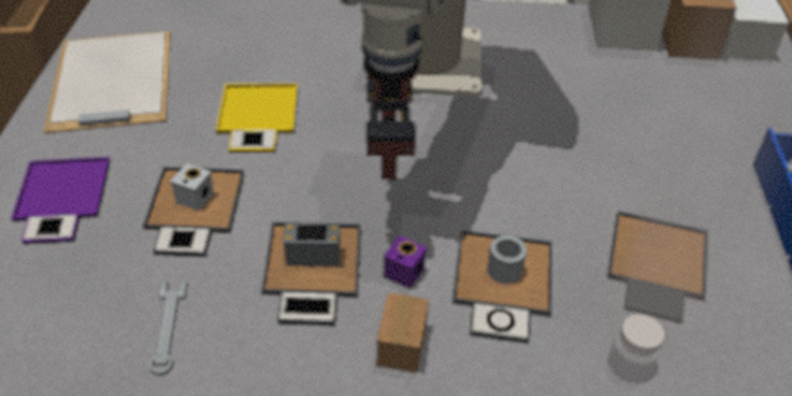

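View pics/ov7.png

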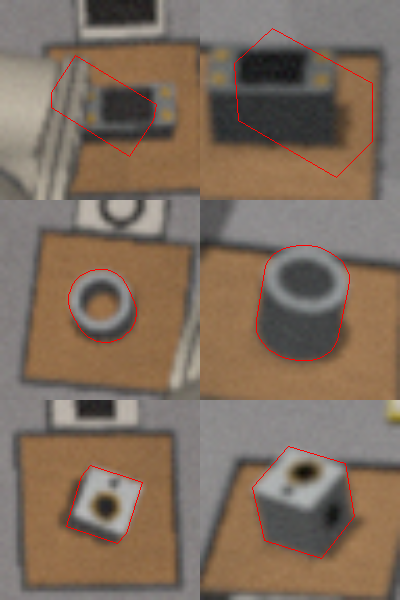

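All three parts stand upright on their own trays. Only the relay fit failed, because the arm hides the left side of its tray in the top view. I'll move the arm aside and remeasure it once.

{"fn": "send_rows", "kwargs": {"commands": [{"translation": [0,0.1,0.02],"twist": [0,0,0]},{"translation": [0,0.2,0.04],"twist": [0,0,0]},{"translation": [0,0.3,0.06],"twist": [0,0,0]},{"translation": [0,0.4,0.08],"twist": [0,0,0]},{"translation": [0,0.5,0.1],"twist": [0,0,0]},{"translation": [0,0.6,0.12],"twist": [0,0,0]},{"translation": [0,0.7,0.14],"twist": [0,0,0]},{"translation": [0,0.8,0.16],"twist": [0,0,0]},{"translation": [0,0.9,0.18],"twist": [0,0,0]},{"translation": [0,1.0,0.2],"twist": [0,0,0]}]}}

```text
t: 56.0
ee_pos: [439.2, 59.5, 316.8]
orientation: [-2.118, -2.32, 0.0]
ft_force: [0.1, -0.2, -0.3]
width: 65.7
```

```bash
python3 -c "
from meas import *
measure([('relay','oblong',540,-141)],'ov8')"
```

```text
relay [ 5.3808e+02 -1.4056e+02  2.0000e-02] 0.057 off [-1.4  0.5]
```

View pics/ov8.png

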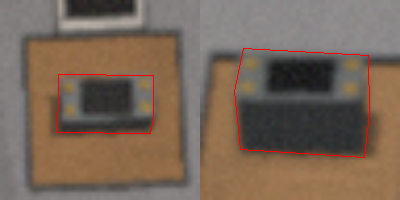

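The relay is about 1.5 mm off centre and the outline fits in both views. I'm handing the job in.

```bash
python3 -c "
from workcell import ctrl
print(ctrl.close_job())"
```

```text
the job is handed in; nothing more can be done
None
```

The job is handed in at about 56 s of the allowed 112 s. All three parts stand on their own trays. I parked the relay on the spare tray first, then moved the block to the square tray, the bush to the ring tray and the relay to the oblong tray.

**Last checks:** fitted in the top camera, the parts sit within 15 mm of the middle of their wells:
- The block is about 2 mm off.
- The bush is about 1.7 mm off.
- The relay is about 1.5 mm off, and was about 3.4 mm off while parked.

In the pictures all three look upright and let go. The carton, jar and wrench look unmoved by eye; I did not measure them. The purple and yellow look-alikes were left alone.

**Checks that failed or disagreed:**
- My first silhouette fit of the parts failed because the mask leaked past the tray edge. I fixed that before any move.
- The first relay check after placing read 20 mm off because the arm hid part of its tray. With the arm moved aside it read 1.5 mm.

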